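# Set the dust extractor to speed four and start it

## Task

At the woodworking bench, push the lever of the dust extractor's selector round clockwise with a fingertip, click by click, until it rests at speed four (the fourth click from the stop bar, the mark with four dots), without letting it go on to five. Then push the start button fully down with a fingertip and let it come up again. Only push: do not lift or shove the console, do not press the button before the speed is set, and leave the small timer knob and the things lying around as they are.

Things in the scene. Friction and masses are not known exactly. Their poses are not given: they have to be found in the camera images.
- console: the extractor's grey control console, a loose 3.2 kg box on rubber feet, 210 (x) x 340 (y) x 80 mm high, flat dark top at 80 mm. It stays level. Origin: centre of its underside on the bench; its x axis points away from the operator's side (about away from the robot), y to the left, z up
- selector_axis (a point): point on the turning axis of the selector, on the console's flat top (80 mm above the bench); the axis is vertical. In the console's frame it lies at (-5, 55, 80) mm. Axes as the console's
- lever_tip (a point): tip of the selector's lever, 62 mm out from the axis, 19 mm above the console's top. The lever is a metal bar 14 mm wide, standing from 4 to 34 mm above the console's top and reaching from 16 mm behind the axis to 62 mm ahead, with a black line on its pointing end, over a black round hub 54 mm across and 13 mm high. The point's y axis points outwards along the lever
- selector (a joint): selector angle, rad, growing clockwise from above. 0 = stop: lever along the console's +y, at the white bar. Clicks every 0.524 rad (30 deg): stop, then marks of 1 to 6 white dots; four is 2.094. Starts at 0, 1 or 2. A detent draws it to the nearest click. Passing each half-way ridge (1.83 is the last before four) takes 3 to 6 N at 50 mm from the axis; then it jumps ahead to the next click and stays
- start_top (a point): top centre of the start button, a grey round push button of 32 mm diameter in a 48 mm steel collar, at (-30, -105) mm in the console's frame; its top stands 22 mm above the console's top and 10 mm above the collar
- start (a joint): travel of the start button in m, 0 = up, 0.006 = fully down; a spring (5 N when fully down) brings it back up
- timer_top (a point): top of the small round timer knob, 26 mm across and 16 mm high, at (65, -75) mm in the console's frame: not to be touched
- timer (a joint): angle of the small timer knob in rad; starts at 0 and turns easily
- chisel_wide: bystander: wide chisel, 250 mm long, wooden handle, lying on the bench just left of the console; origin mid-length on its underside
- chisel_narrow: bystander: narrow chisel, 230 mm long, lying on the bench left of the wide chisel; origin mid-length on its underside
- square: bystander: try square with a 200 mm steel blade and a 110 mm dark wooden stock, 15 mm high, lying just right of the console; origin on its underside, near the middle of the blade
- mallet: bystander: hammer with steel head and 280 mm dark wooden handle, lying on the far right; origin mid-length on its underside
- glue: bystander: white glue bottle, 60 mm across and 170 mm tall, standing on the left; origin under its centre
- tin: bystander: low round tin, 44 mm across and 35 mm tall, standing loose on the console's top at its far right corner; origin under its centre
- offcut: bystander: wooden offcut 90 x 60 x 45 mm on the bench just beyond the console; origin under its centre

How it is judged:
By the outcome, as a careful person would: the job done as asked, in the order asked, and still so for the second after the job is handed in, with the robot touching nothing.
It also fails if it takes over 64 s, if anything falls off the work surface, if the arm or the gripper's body presses on something with over 40 N, if the wrist force passes 120 N, or if a joint passes its speed limit or range.

## Robot

A 7-joint arm with a two-finger parallel gripper is mounted at the origin on the work surface. World frame = base frame: x ahead of the robot, y to its left, z up, the work surface at z = 0. Lengths are in m, angles in rad, forces in N, time in s.
With the tool pointing down it reaches from about 0.425 to 0.925 m from the base axis. Payload 6.8 kg.
Tool frame: the origin (TCP) lies between the finger pads; the fingertips stand 22 mm ahead of it and the grasp point (between the pads) lies 3 mm ahead of it; z points along the fingers, y is the direction in which the jaws open and shut (so a half turn about z gives the same grasp; the last joint's range is limited). The gripper opens to 88 mm and grips with 3 to 60 N. Pads are 20 mm wide; open, the fingers measure 115 mm over their backs; the gripper's body (75 mm by 178 mm) begins 61 mm behind the grasp point.
Start: joints at [0.995, 0.477, 0.022, 1.555, -0.011, 1.109, -0.083], TCP at [0.304, -0.602, 0.245] pointing down, gripper open.
Joint ranges: [-2.96, 2.96], [-0.34, 2.1], [-1.41, 1.46], [0.24, 2.44], [-1.37, 4.51], [0.17, 1.92], [-2.96, 2.96]. Speed limits (rad/s): [2.39, 2.39, 3.14, 3.14, 3.14, 3.14, 3.14].

## Interface

Orientations are given as a unit quaternion [w, x, y, z].
In Python, from plant import robot, snapshot gives the robot as it stands.
- The arm moves only by the shell command python3 -m crank 'ROWS' [FORCE]. ROWS is JSON, a list of rows, each a list of 7 numbers: the turn, a rotation vector about the world's x, y, z in rad, then the shift along the world's x, y, z in cm, then the finger opening in cm, from 0 to 8.78. In form: [[ax, ay, az, dx, dy, dz, hand], ...]. A call has 1 to 5 rows; each row is the pose to reach, as a shift and turn from the pose commanded when the call began; what a row does not reach only later rows make up. A row lasts 1/8 s, in which the tool goes at most 62.5 mm and 10.7 degrees, less where a joint would pass 70% of its speed; a pose out of reach is approached as far as the arm can. A call with a gripper value outside its range is refused whole. The fingers move at their own pace and stop on an object; FORCE is the grip in N (left out, the last holds). Time passes only in rows, so rows that repeat a pose let the fingers close. It gives the time, the measured TCP pose, the force and the opening at its end, in the units of the state.
- robot.read_state(): the state, without advancing time (a new reading comes with each control period).
- snapshot(name): name is "side" or "top"; returns a dict with "frame" (480x640x3 uint8, red, green, blue), "intrinsics" (3x3 intrinsics, pixels), "distortion" ([k1, k2, p1, p2, k3] as OpenCV has them; the pictures are not rectified), "rvec" (rotation vector, rad) and "tvec" (3), from world to camera coordinates, as OpenCV has them. Camera axes: x right, y down, z forward; pixel columns grow to the right and rows downward; lengths in m; the calibration is good to about 2 mm. A picture is of the moment at which its call begins. There is no depth.
- robot.job_done(): hands the job in, once; it reports no verdict.
The state is a dict: "time_s": time; "joint_pos": joint angles; "qvel": joint speeds; "joint_torque": joint torques, N m; "tool_pos": TCP position; "eef_rot": TCP orientation; "ft_force": force on the tool from outside, world axes, zero at the start; "wrist_torque": the same for the moment, N m; "width": finger opening in m.
Only numpy, scipy, OpenCV 4.12 (cv2) and the standard library are available. Lean on these libraries where they do the work, as an engineer would, in place of code of your own. Each camera call takes 0.05 s, during which the arm holds its last target. There are 200 camera calls.

## Working session

There is one attempt and no reset: what is moved stays moved. The work goes in short steps, Python scripts to look and compute and a shell command to move; the robot and the scene stay as the last step left them, time stands still between calls to the robot, and variables do not carry over. Pictures are saved under pics/ and viewed, about 8 in all and at most 12, crops included, and the job is handed in when it is done.

```bash
ls; mkdir -p pics; python3 - <<'E'
from plant import robot, snapshot
import cv2, pickle
for n in("top","side"):
    s=snapshot(n); pickle.dump(s,open(f"pics/{n}0.pkl","wb")); cv2.imwrite(f"pics/{n}0.png",s["frame"][:,:,::-1])
    print(n,s["intrinsics"],s["distortion"],s["rvec"],s["tvec"])
print(robot.read_state())
E
```

```text
pics
top [[454.65072626   0.         315.78800733]
 [  0.         454.65072626 242.90303604]
 [  0.           0.           1.        ]] [-0.06875409  0.          0.          0.          0.        ] [ 2.13779182 -2.15779709  0.18579669] [-0.03208711  0.56655348  1.30251181]
side [[579.11958291   0.         321.9088998 ]
 [  0.         579.11958291 237.55241282]
 [  0.           0.           1.        ]] [-0.01496116  0.          0.          0.          0.        ] [ 0.97761022 -2.41337218  1.13102633] [0.39930448 0.34793365 1.17778413]
{'time_s': 0.1, 'joint_pos': array([ 0.99490442,  0.47770352,  0.0223933 ,  1.55632159, -0.01148054,
        1.10928887, -0.08314738]), 'qvel': array([ 0.00035646, -0.00164623,  0.00068168, -0.00320344, -0.00117639,
       -0.00034669, -0.00041902]), 'joint_torque': array([ 4.36734132e-03, -5.84089243e+01,  1.54009525e+00, -2.73315865e+01,
       -5.42105630e-02,  1.30225543e-02,  3.04482217e-05]), 'tool_pos': array([ 0.30410765, -0.60206381,  0.24380233]), 'eef_rot': array([-7.52963064e-04,  9.72777851e-01,  2.31738256e-01, -2.59219042e-04]), 'ft_force': array([0.20060238, 0.23060704, 0.16752748]), 'wrist_torque': array([ 0.02897838, -0.02282494, -0.05563675]), 'width': 0.08771271200171372}
```

View pics/top0.png

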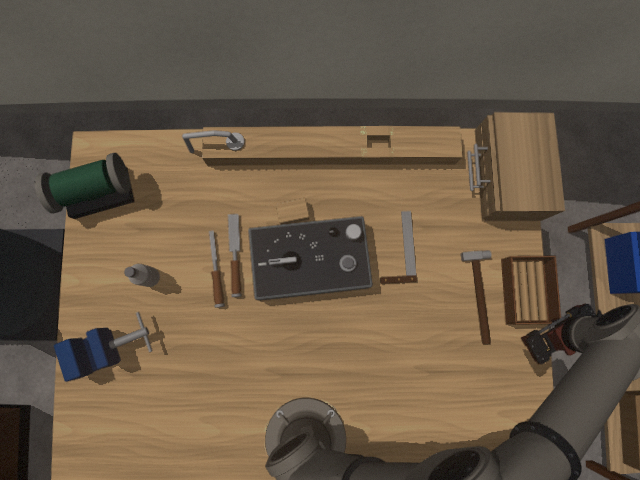

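View pics/side0.png

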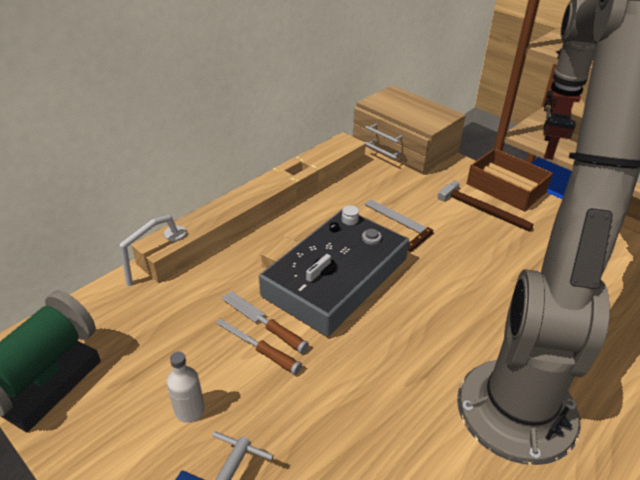

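The top view shows the console at about (310,258), with the hub at (290,261) and the lever pointing left at the white bar (262,264). The button is at (348,263), the timer at (333,231) and the tin at (353,231). The side view agrees.

```bash
cat > h.py <<'E'
import cv2, numpy as np
def ray(s,uv,z):
    uv=np.array(uv,float).reshape(-1,1,2)
    n=cv2.undistortPoints(uv,s["intrinsics"],np.array(s["distortion"]))[:,0]
    R=cv2.Rodrigues(np.array(s["rvec"],float))[0]; c=-R.T@np.ravel(s["tvec"])
    d=np.c_[n,np.ones(len(n))]@R
    return c+d*((z-c[2])/d[:,2])[:,None]
def pix(s,P):
    return cv2.projectPoints(np.array(P,float).reshape(-1,3),np.array(s["rvec"]),np.array(s["tvec"]),s["intrinsics"],np.array(s["distortion"]))[0][:,0]
def crop(s,name,x0,y0,x1,y1,k):
    cv2.imwrite(name,cv2.resize(s["frame"][y0:y1,x0:x1,::-1],None,fx=k,fy=k,interpolation=cv2.INTER_CUBIC))
E
python3 - <<'E'
import pickle,cv2,numpy as np
from h import *
t=pickle.load(open("pics/top0.pkl","rb")); sd=pickle.load(open("pics/side0.pkl","rb"))
f=t["frame"].astype(int)
for thr in (60,80):
    m=((f.max(2)<thr)&(f.max(2)-f.min(2)<25)).astype(np.uint8); m[:205]=0;m[310:]=0;m[:,:240]=0;m[:,385:]=0
    m=cv2.morphologyEx(m,cv2.MORPH_CLOSE,np.ones((5,5)))
    c=max(cv2.findContours(m,0,2)[0],key=cv2.contourArea)
    P=ray(t,cv2.convexHull(c),0.08)[:,:2]
    print(thr,cv2.minAreaRect((P*1000).astype(np.float32)),cv2.boxPoints(cv2.minAreaRect(cv2.convexHull(c))).round(1).tolist())
    print(f[255,340],f[299,300],f[292,300],f[240,270])
print(ray(t,[[290,261],],.11), ray(t,[[348,263]],.102), ray(t,[[333,231]],.096))
crop(t,"pics/c1.png",240,205,385,310,5.5)
crop(sd,"pics/c2.png",255,195,415,335,4.5)
E
```

```text
60 ((521.933349609375, -20.06842041015625), (216.96246337890625, 324.04547119140625), 5.773384094238281) [[249.3000030517578, 225.6999969482422], [361.6000061035156, 213.3000030517578], [369.8999938964844, 287.79998779296875], [257.6000061035156, 300.29998779296875]]
[51 47 44] [88 70 48] [68 69 65] [56 53 51]
80 ((524.1802978515625, -20.76629638671875), (221.9266357421875, 333.80950927734375), 5.753519058227539) [[247.6999969482422, 224.39999389648438], [364.0, 211.39999389648438], [372.5, 287.6000061035156], [256.20001220703125, 300.5]]
[51 47 44] [88 70 48] [68 69 65] [56 53 51]
[[0.50526899 0.03648774 0.11      ]] [[ 0.49910277 -0.12659227  0.102     ]] [[ 0.5922329  -0.08609389  0.096     ]]
```

View pics/c1.png

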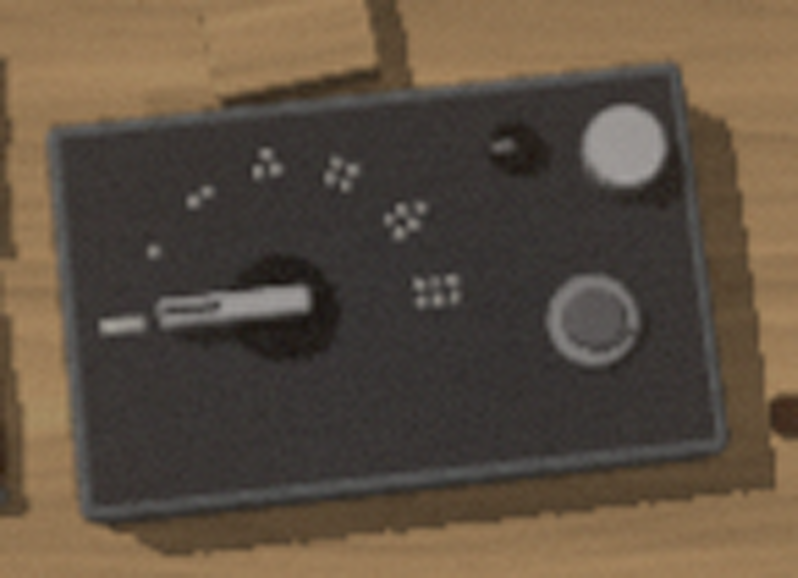

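View pics/c2.png

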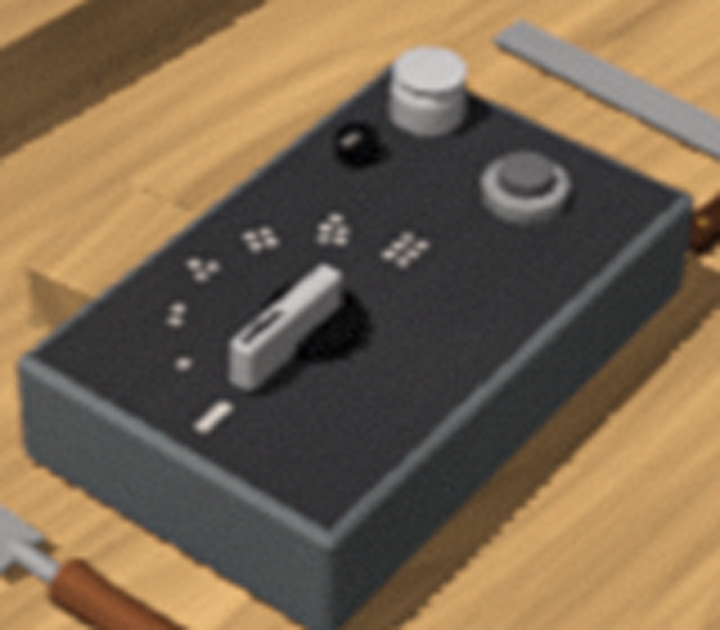

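The lever is at stop, with its line beside the white bar. The corners, button, bar and tip are clear in both crops. Next I fit the console pose from them.

```bash
python3 - <<'E'
import pickle
from h import *
t=pickle.load(open("pics/top0.pkl","rb")); s=pickle.load(open("pics/side0.pkl","rb"))
def fit(cam,px,loc,off,k):
    uv=np.array(px)/k+off-.4
    W=np.array([ray(cam,[u],l[2])[0] for u,l in zip(uv,np.array(loc)/1000)])[:,:2]
    L=np.array(loc)[:,:2]/1000
    a=L-L.mean(0); b=W-W.mean(0)
    th=np.arctan2((a[:,0]*b[:,1]-a[:,1]*b[:,0]).sum(),(a*b).sum())
    R=np.array([[np.cos(th),-np.sin(th)],[np.sin(th),np.cos(th)]]); o=W.mean(0)-R@L.mean(0)
    print("yaw",th,"o",(o*1000).round(1),"res mm",((W-(L@R.T+o))*1000).round(1).tolist())
    for n,p in dict(axis=(-5,55),btn=(-30,-105),tip0=(-5,117),timer=(65,-75)).items(): print(n,(R@(np.array(p)/1000)+o).round(4))
fit(t,[(50,130),(680,65),(725,440),(85,515),(597,318),(308,300)],[(105,170,80),(105,-170,80),(-105,-170,80),(-105,170,80),(-30,-105,102),(-5,39,114)],[240,205],5.5)
fit(s,[(22,365),(330,543),(690,200),(527,172)],[(105,170,80),(-105,170,80),(-105,-170,80),(-30,-105,102)],[255,195],4.5)
E
```

```text
yaw 0.10035735393883377 o [520.7 -18.9] res mm [[-2.9, -3.6], [-4.4, 1.5], [5.7, 4.4], [4.3, -2.9], [-0.6, -0.7], [-2.0, 1.3]]
axis [0.5102 0.0353]
btn [ 0.5014 -0.1264]
tip0 [0.504 0.097]
timer [ 0.5929 -0.087 ]
yaw 0.10424199863524658 o [519.1 -14.3] res mm [[-5.6, -3.5], [4.9, -3.5], [1.8, 6.3], [-1.2, 0.8]]
axis [0.5084 0.0398]
btn [ 0.5002 -0.1219]
tip0 [0.5019 0.1015]
timer [ 0.5915 -0.0822]
```

```bash
for i in 1 2 3; do :; done
python3 -m crank '[[0,0,0.185,1.1,4.6,0,0],[0,0,0.37,2.3,9.1,0,0],[0,0,0.55,3.4,13.6,0,0],[0,0,0.74,4.6,18.2,0,0],[0,0,0.92,5.7,22.7,0,0]]' 20
python3 -m crank '[[0,0,0.185,1.1,4.6,0,0],[0,0,0.37,2.3,9.1,0,0],[0,0,0.55,3.4,13.6,0,0],[0,0,0.74,4.6,18.2,0,0],[0,0,0.92,5.7,22.7,0,0]]'
python3 -m crank '[[0,0,0.185,1.1,4.6,0,0],[0,0,0.37,2.3,9.1,0,0],[0,0,0.55,3.4,13.6,0,0],[0,0,0.74,4.6,18.2,0,0],[0,0,0.92,5.7,22.7,0,0]]'
cat >> h.py <<'E'
from scipy.spatial.transform import Rotation as Ro
A=np.array([0.5095,0.0375]); YAW=0.102
def plan(th,r=.046,back=.017):
    """TCP xy and tool-y heading to sit `back` behind lever centreline at angle th"""
    a=YAW+np.pi/2-th; d=np.array([np.cos(a),np.sin(a)]); n=np.array([np.sin(a),-np.cos(a)])
    return A+r*d-back*n, a
def now():
    from plant import robot
    s=robot.read_state(); q=np.array(s["eef_rot"]); M=Ro.from_quat(q[[1,2,3,0]]).as_matrix()
    return s,np.array(s["tool_pos"]),np.arctan2(M[1,1],M[0,1]),M
E
python3 - <<'E'
from h import *
s,p,a,M=now(); print(s["time_s"],p,a,M[:,2],s["width"],s["joint_pos"].round(2),s["ft_force"])
q,b=plan(0,back=.029); print("need cm",(q-p[:2])*100,"turn",b-a)
E
```

```text
time_s: 0.72
tool_pos: [0.3615, -0.3737, 0.2444]
eef_rot: [-0.0, 0.767, 0.642, -0.0]
ft_force: [-0.8, -1.5, -1.0]
width: 0.0411
time_s: 1.35
tool_pos: [0.4183, -0.1469, 0.2446]
eef_rot: [-0.0, 0.402, 0.916, -0.0]
ft_force: [0.6, 0.0, 0.1]
width: 0.0005
time_s: 1.98
tool_pos: [0.4754, 0.0798, 0.2446]
eef_rot: [-0.0, -0.046, 0.999, -0.0]
ft_force: [1.1, 0.2, 0.0]
width: 0.0006
1.975 [0.47540956 0.07982732 0.24455474] 1.6627652512942643 [-1.15619495e-04 -2.19250437e-04 -9.99999969e-01] 0.0005927307476016611 [ 0.4   0.25 -0.8   1.96  0.21  1.02  1.17] [1.06993975 0.19427623 0.03895225]
need cm [0.05572949 0.04807253] turn 0.010031075500632314
```

```bash
python3 -m crank '[[0,0,0,0,0,-5,0],[0,0,0,0,0,-9,0],[0,0,0,0,0,-11.5,0],[0,0,0,0,0,-12.6,0],[0,0,0,0,0,-12.6,0]]'
python3 - <<'E'
from h import *
from plant import snapshot
t=snapshot("top"); s=snapshot("side")
crop(s,"pics/c3.png",255,165,415,335,3.5)
_,p,a,M=now(); print(p,a,_["ft_force"])
E
```

```text
time_s: 2.6
tool_pos: [0.4752, 0.0785, 0.1184]
eef_rot: [-0.001, -0.043, 0.999, 0.0]
ft_force: [-0.0, -0.3, 0.5]
width: 0.0005
[0.47602255 0.07870076 0.11953553] 1.65685412205822 [-0.17883302  0.14491285  0.06869583]
```

View pics/c3.png

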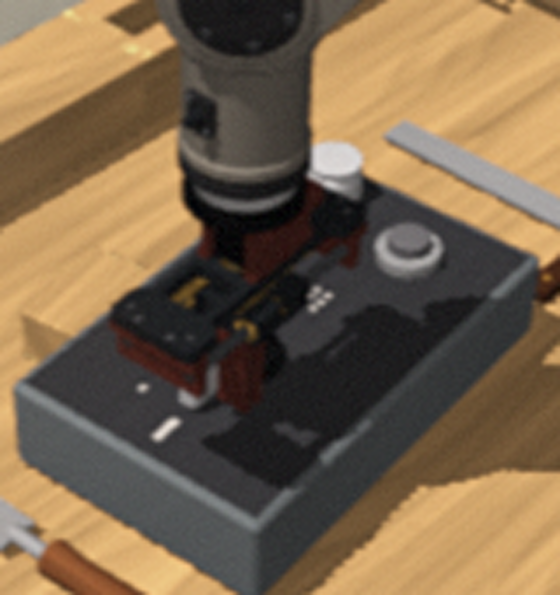

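The fingers are just on the near side of the lever, clear of it. Next I work out the arc waypoints.

```bash
python3 - <<'E'
from h import *
c=np.array([.4752,.0793]); a0=1.662
for st,row in [((c,a0),[0,.1,.2,.3,.4]),(None,[.5,.6,.7,.8,.9]),(None,[1.0,1.1,1.2,1.3,1.4]),(None,[1.45,1.5,1.55,1.6,1.65]),(None,[1.7,1.75,1.8,1.85,1.9])]:
    if st is None: st=last
    for f in row:
        q,b=plan(f); print(f,round(b-st[1],3),((q-st[0])*100).round(2))
    last=(q,b); print(q)
E
```

```text
0 0.011 [1.27 0.22]
0.1 -0.089 [1.72 0.42]
0.2 -0.189 [2.19 0.56]
0.3 -0.289 [2.67 0.66]
0.4 -0.389 [3.16 0.72]
[0.50675528 0.08646393]
0.5 -0.1 [0.49 0.  ]
0.6 -0.2 [ 0.98 -0.04]
0.7 -0.3 [ 1.46 -0.14]
0.8 -0.4 [ 1.93 -0.28]
0.9 -0.5 [ 2.38 -0.47]
[0.53056584 0.08178578]
1.0 -0.1 [ 0.43 -0.23]
1.1 -0.2 [ 0.84 -0.51]
1.2 -0.3 [ 1.21 -0.82]
1.3 -0.4 [ 1.56 -1.17]
1.4 -0.5 [ 1.87 -1.55]
[0.54921875 0.06626493]
1.45 -0.05 [ 0.14 -0.2 ]
1.5 -0.1 [ 0.27 -0.41]
1.55 -0.15 [ 0.39 -0.63]
1.6 -0.2 [ 0.49 -0.85]
1.65 -0.25 [ 0.59 -1.07]
[0.55510054 0.05554412]
1.7 -0.05 [ 0.08 -0.23]
1.75 -0.1 [ 0.16 -0.46]
1.8 -0.15 [ 0.22 -0.7 ]
1.85 -0.2 [ 0.27 -0.94]
1.9 -0.25 [ 0.3  -1.18]
[0.55814712 0.04370142]
```

```bash
python3 -m crank '[[0,0,0.01,1.27,0.22,0,0],[0,0,-0.09,1.72,0.42,0,0],[0,0,-0.19,2.19,0.56,0,0],[0,0,-0.29,2.67,0.66,0,0],[0,0,-0.39,3.16,0.72,0,0]]'
python3 - <<'E'
from h import *
from plant import snapshot
t=snapshot("top"); s=snapshot("side")
a=cv2.resize(s["frame"][165:335,255:415,::-1],None,fx=3,fy=3,interpolation=cv2.INTER_CUBIC)
b=cv2.resize(t["frame"][205:310,240:370,::-1],None,fx=3,fy=3,interpolation=cv2.INTER_CUBIC)
b=cv2.copyMakeBorder(b,0,a.shape[0]-b.shape[0],0,0,0); i=np.hstack([a,b]); 
cv2.imwrite("pics/c4.png",cv2.resize(i,None,fx=.9,fy=.9))
E
```

```text
time_s: 3.32
tool_pos: [0.5085, 0.086, 0.1195]
eef_rot: [0.001, 0.153, 0.988, 0.0]
ft_force: [-1.3, -0.3, -0.7]
width: 0.0003
```

View pics/c4.png

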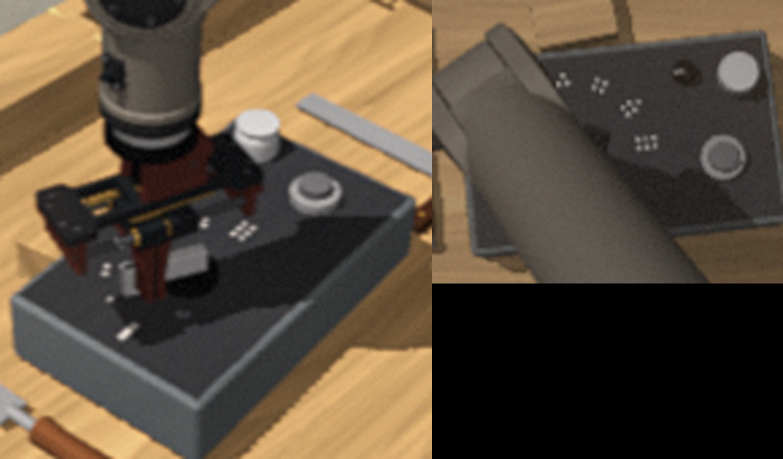

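The lever has moved off stop to about mark one, the finger is behind it, and the console hasn't shifted. The arm hides it in the top view. Continuing.

```bash
python3 -m crank '[[0,0,-0.1,0.49,0,0,0],[0,0,-0.2,0.98,-0.04,0,0],[0,0,-0.3,1.46,-0.14,0,0],[0,0,-0.4,1.93,-0.28,0,0],[0,0,-0.5,2.38,-0.47,0,0]]'
python3 -m crank '[[0,0,-0.1,0.43,-0.23,0,0],[0,0,-0.2,0.84,-0.51,0,0],[0,0,-0.3,1.21,-0.82,0,0],[0,0,-0.4,1.56,-1.17,0,0],[0,0,-0.5,1.87,-1.55,0,0]]'
python3 - <<'E'
from h import *
from plant import snapshot
s=snapshot("side"); crop(s,"pics/c5.png",255,165,415,335,3.5)
_,p,a,M=now(); print(p,a,_["ft_force"],plan(1.4))
E
```

```text
time_s: 4.05
tool_pos: [0.5314, 0.0812, 0.1191]
eef_rot: [0.0, 0.391, 0.92, 0.0]
ft_force: [0.2, -0.5, 0.5]
width: 0.0005
time_s: 4.68
tool_pos: [0.5501, 0.0658, 0.1191]
eef_rot: [0.0, 0.607, 0.795, 0.0]
ft_force: [-0.1, 1.0, 0.5]
width: 0.0005
[0.55058281 0.06507414 0.11916968] 0.2619959129477285 [ 0.25134941 -0.62231442 -0.67445857] (array([0.54921875, 0.06626493]), 0.27279632679489674)
```

View pics/c5.png

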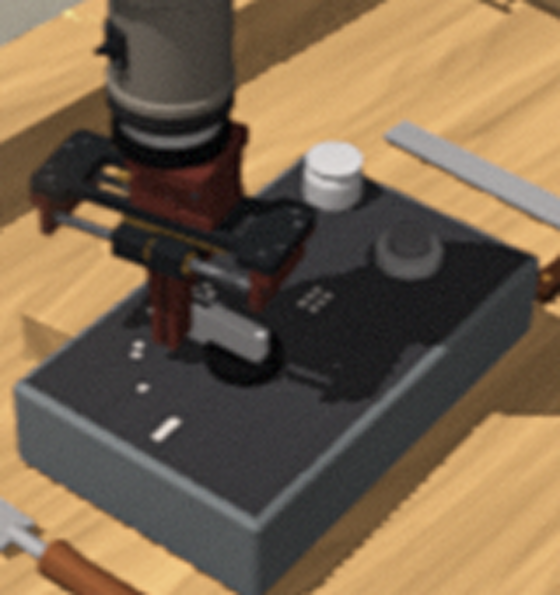

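The lever now points along about mark three. Its tail is at (262,345), with the finger close behind. From here I go slowly over the last ridge, reading the force.

```bash
python3 -m crank '[[0,0,-0.05,0.14,-0.2,0,0],[0,0,-0.1,0.27,-0.41,0,0],[0,0,-0.15,0.39,-0.63,0,0],[0,0,-0.2,0.49,-0.85,0,0],[0,0,-0.25,0.59,-1.07,0,0]]'
python3 -m crank '[[0,0,-0.05,0.08,-0.23,0,0],[0,0,-0.05,0.08,-0.23,0,0]]'
python3 -m crank '[[0,0,-0.05,0.08,-0.23,0,0],[0,0,-0.05,0.08,-0.23,0,0]]'
python3 -m crank '[[0,0,-0.05,0.06,-0.24,0,0],[0,0,-0.05,0.06,-0.24,0,0]]'
python3 - <<'E'
from h import *
from plant import snapshot
s=snapshot("side"); crop(s,"pics/c6.png",285,205,375,290,6.5)
_,p,a,M=now(); print(p,a,_["ft_force"],plan(1.8))
E
```

```text
time_s: 5.35
tool_pos: [0.5554, 0.0569, 0.1191]
eef_rot: [-0.001, 0.7, 0.714, 0.001]
ft_force: [-1.0, 3.3, 1.1]
width: 0.0004
time_s: 5.6
tool_pos: [0.5565, 0.0535, 0.119]
eef_rot: [-0.0, 0.717, 0.697, 0.001]
ft_force: [-0.9, 3.0, 1.0]
width: 0.0007
time_s: 5.85
tool_pos: [0.5574, 0.0503, 0.119]
eef_rot: [0.0, 0.735, 0.678, 0.0]
ft_force: [0.8, 0.8, 2.2]
width: 0.0001
time_s: 6.1
tool_pos: [0.5577, 0.0472, 0.1187]
eef_rot: [0.0, 0.752, 0.659, -0.0]
ft_force: [0.4, 0.8, 0.3]
width: 0.0007
[0.55754372 0.04720651 0.11863126] -0.13093803937302498 [-0.08110926 -0.84990673 -0.30146551] (array([0.55728498, 0.04852705]), -0.1272036732051034)
```

View pics/c6.png

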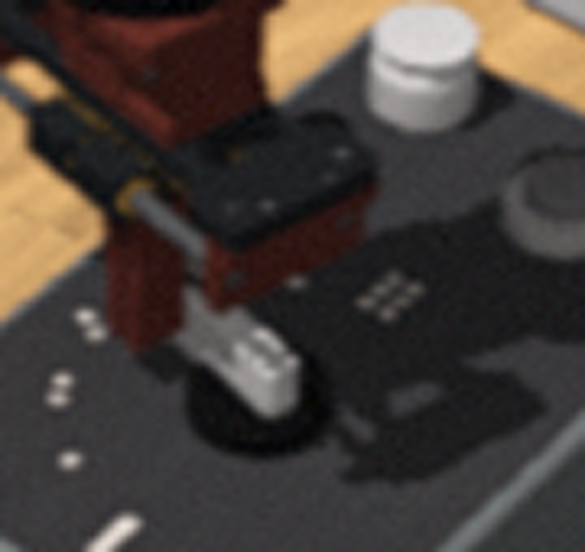

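The force rose to about 3.4 N and then dropped, so the lever probably jumped to four. I back off, lift and move above the button, then check.

```bash
python3 -m crank '[[0,0,0,0.1,0.7,0,0],[0,0,0,0.2,1.5,0,0],[0,0,0,0.2,1.5,3,0],[0,0,0,0.2,1.5,7,0],[0,0,0,0.2,1.5,11,0]]'
python3 -m crank '[[0,0,0,-1.2,-4,0,0],[0,0,0,-2.4,-8,0,0],[0,0,0,-3.6,-12,0,0],[0,0,0,-5.0,-16,0,0],[0,0,0,-5.8,-18.7,0,0]]'
python3 - <<'E'
from h import *
from plant import snapshot
import pickle
t=snapshot("top"); s=snapshot("side"); pickle.dump((t,s),open("pics/7.pkl","wb"))
a=cv2.resize(s["frame"][195:335,255:380,::-1],None,fx=3.2,fy=3.2,interpolation=cv2.INTER_CUBIC)
b=cv2.resize(t["frame"][205:310,240:360,::-1],None,fx=3.2,fy=3.2,interpolation=cv2.INTER_CUBIC)
b=cv2.copyMakeBorder(b,0,a.shape[0]-b.shape[0],0,0,0); cv2.imwrite("pics/c7.png",np.hstack([a,b]))
_,p,a,M=now(); print(p,a,_["ft_force"],_["time_s"])
E
```

```text
time_s: 6.78
tool_pos: [0.5593, 0.0636, 0.2297]
eef_rot: [-0.0, 0.752, 0.659, -0.0]
ft_force: [-0.3, 0.1, 0.9]
width: 0.0004
time_s: 7.4
tool_pos: [0.5009, -0.1256, 0.2287]
eef_rot: [0.0, 0.753, 0.658, -0.0]
ft_force: [0.6, -0.1, -0.0]
width: 0.0004
[ 0.50060213 -0.12704582  0.22862012] -0.1372760536190155 [-0.55424236 -0.26794374  0.40421545] 7.5
```

View pics/c7.png

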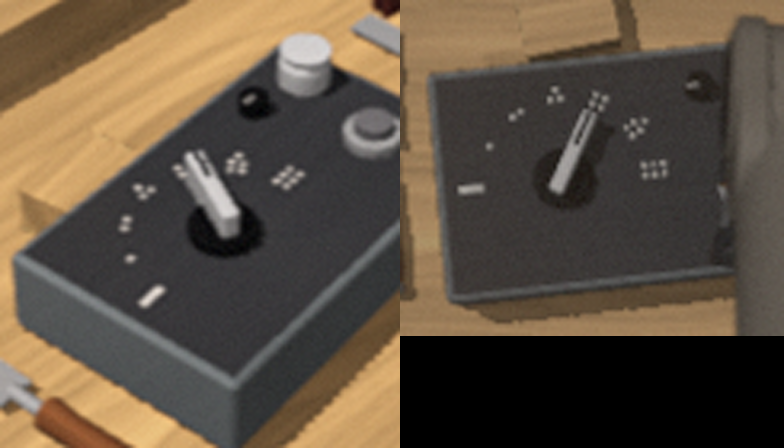

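The lever points at the four-dot mark in both views, the console hasn't moved, and the button is still at the same pixels. Pressing the button next.

```bash
python3 -m crank '[[0,0,0,0,0.1,-4,0],[0,0,0,0,0.2,-7,0],[0,0,0,0,0.2,-9,0],[0,0,0,0,0.2,-9.9,0],[0,0,0,0,0.2,-9.9,0]]'
python3 -m crank '[[0,0,0,0,0,-0.5,0],[0,0,0,0,0,-0.9,0],[0,0,0,0,0,-0.9,0]]'
python3 -m crank '[[0,0,0,0,0,-0.2,0],[0,0,0,0,0,-0.2,0],[0,0,0,0,0,-0.2,0]]'
python3 -m crank '[[0,0,0,0,0,-0.1,0],[0,0,0,0,0,-0.1,0],[0,0,0,0,0,-0.1,0]]'
```

```text
time_s: 8.12
tool_pos: [0.5018, -0.1212, 0.1295]
eef_rot: [-0.0, 0.752, 0.659, -0.0]
ft_force: [-0.2, 0.2, 0.1]
width: 0.0005
time_s: 8.5
tool_pos: [0.5024, -0.1221, 0.1212]
eef_rot: [0.001, 0.753, 0.659, 0.001]
ft_force: [0.0, 0.9, 3.4]
width: 0.0006
time_s: 8.88
tool_pos: [0.5024, -0.1221, 0.1191]
eef_rot: [0.001, 0.752, 0.659, 0.001]
ft_force: [2.9, 1.2, 4.7]
width: 0.0003
time_s: 9.25
tool_pos: [0.5024, -0.1221, 0.1183]
eef_rot: [0.001, 0.752, 0.659, 0.001]
ft_force: [2.2, 2.2, 7.4]
width: 0.0006
```

```bash
python3 -m crank '[[0,0,0,0,0,-0.1,0],[0,0,0,0,0,-0.1,0],[0,0,0,0,0,-0.1,0]]'
python3 -m crank '[[0,0,0,0,0,-0.1,0],[0,0,0,0,0,-0.1,0],[0,0,0,0,0,-0.1,0]]'
```

```text
time_s: 9.62
tool_pos: [0.5025, -0.1221, 0.1182]
eef_rot: [0.001, 0.753, 0.659, 0.001]
ft_force: [-1.0, 2.0, 16.1]
width: 0.0006
time_s: 10.0
tool_pos: [0.5025, -0.1221, 0.118]
eef_rot: [0.001, 0.753, 0.659, 0.001]
ft_force: [-4.3, 2.9, 25.6]
width: 0.0005
```

Hard stop reached: z stays at 0.118 while the force climbs. Releasing and moving clear.

```bash
python3 -m crank '[[0,0,0,0,0,0.6,0],[0,0,0,0,0,1.5,0],[0,0,0,0,0,5,0],[0,0,0,0,0,10,0],[0,0,0,0,0,13,0]]'
python3 -m crank '[[0,0,0,-1,-5,0,0],[0,0,0,-2,-10,0,0],[0,0,0,-3,-15,0,0],[0,0,0,-4,-20,0,0],[0,0,0,-5,-25,0,0]]'
python3 - <<'E'
from h import *
from plant import snapshot
t=snapshot("top"); s=snapshot("side")
a=cv2.resize(s["frame"][185:345,215:445,::-1],None,fx=2.6,fy=2.6,interpolation=cv2.INTER_CUBIC)[:,:400+198]
b=cv2.resize(t["frame"][195:315,205:430,::-1],None,fx=2.6,fy=2.6,interpolation=cv2.INTER_CUBIC)
w=max(a.shape[1],b.shape[1]); i=np.vstack([cv2.copyMakeBorder(x,0,0,0,w-x.shape[1],0) for x in(a,b)])
cv2.imwrite("pics/c8.png",cv2.resize(i,None,fx=.8,fy=.8,interpolation=cv2.INTER_AREA))
_,p,a,M=now(); print(p,_["ft_force"],_["time_s"])
E
```

```text
time_s: 10.62
tool_pos: [0.5007, -0.1227, 0.2471]
eef_rot: [-0.0, 0.753, 0.658, -0.001]
ft_force: [0.1, -0.2, 1.0]
width: 0.0006
time_s: 11.25
tool_pos: [0.4496, -0.3734, 0.2448]
eef_rot: [-0.002, 0.753, 0.658, -0.001]
ft_force: [0.3, -0.6, -0.2]
width: 0.0004
[ 0.44696916 -0.37831533  0.24456015] [-0.54553384  0.17602256 -0.14526042] 11.35
```

View pics/c8.png

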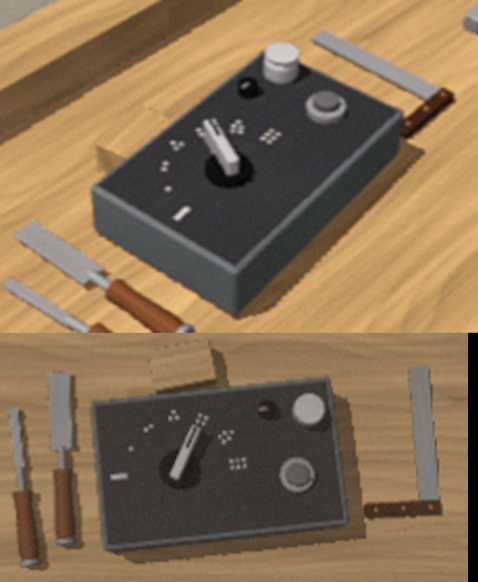

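The lever is at four dots, the button is up, and everything else is as it was. Handing in.

```bash
python3 -m crank '[[0,0,0,0,0,0,0],[0,0,0,0,0,0,0]]'; python3 -c "
from plant import robot; print(robot.job_done())"
```

```text
time_s: 11.6
tool_pos: [0.4518, -0.3705, 0.2452]
eef_rot: [-0.001, 0.752, 0.659, 0.0]
ft_force: [0.0, 1.3, 0.3]
width: 0.0005
the job is handed in; nothing more can be done
None
```

The dust extractor's selector is at speed four. The start button was then pushed fully down and released, and the job was handed in at 11.6 s of the 64 s allowed.

- **Selector:** I pushed the lever round from stop with the closed fingertips. At the last ridge the force rose to about 3.4 N, then dropped as the lever jumped ahead. With the finger withdrawn, both cameras showed the lever at the four-dot mark, and it was still there in the last pictures.
- **Start button:** it went down until it stopped moving at its 6 mm travel while the force climbed to about 26 N, well above the 5 N spring. The last pictures show it up again.
- **Surroundings:** in the last pictures the console, timer knob, tin, chisels, square and offcut look unmoved. I judged this by eye and did not measure it. The mallet and glue bottle were outside that view; the arm did not come near them. The gripper was clear of everything.

One disagreement: the two cameras' first position estimates differed by about 4 mm, so I used a middle value. The push and press both worked with it.

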